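# Find the worn shock mount and tag it

## Task

The three spring-mounted pads on the black base plate are shock mounts, and one has gone soft. With the fingertips press each pad well down and let it spring back, one at a time, starting from the robot's left and working to its right; then push the steel tag of the softest mount fully down. Leave the other two tags up, lift nothing, and leave the loose things standing where they are.

Things in the scene. Friction and masses are not known exactly. Their poses are not given: they have to be found in the camera images.
- plate: Black base plate fixed to the table, 240 (x) x 440 (y) x 20 mm with stepped corners and a knob at each end. Origin: centre of its underside. Its own y axis points along the row of mounts towards the robot's left; its x axis points away from the robot. The plate is turned on the table by up to 0.3 rad.
- mount_a: One of three shock mounts that look alike, bolted to the plate in a row about 130 mm apart; the three can stand in any order. Aluminium base 120 (x) x 66 (y) x 10 mm; origin: centre of its underside, on the plate's top; axes as the plate's. The round pad on its coil spring is centred 25 mm to its -x side, the tag's block 40 mm to its +x side.
- pad_a_top (a point): Centre of the top face of mount_a's pad: a flat round pad 40 mm across, rubber on top, 54 mm above the mount's underside at rest. It moves with the pad.
- pad_a (a joint): How far mount_a's pad is pressed straight down (m): 0 at rest, 0.012 at its stop. It springs back when released. The springs differ clearly: pressed equally far, each mount needs about twice the force or more of the next softer one. Pressing 6 mm takes about 2 to 12 N and is ample to feel it; presses under 3 mm do not count.
- tag_a_top (a point): Centre of the top face of mount_a's tag: a flat steel tab 22 (x) x 30 (y) x 4 mm on a stem in a block, on the far side of the pad. Its top stands 48 mm above the mount's underside when up, 34 mm when fully down. It moves with the tag.
- tag_a (a joint): How far mount_a's tag is pushed straight down (m): about 0 (up to 0.002) at the start, 0.014 fully down on its stop. It moves with about 3 N of friction and stays where it is left.
- mount_b: One of three shock mounts that look alike, bolted to the plate in a row about 130 mm apart; the three can stand in any order. Aluminium base 120 (x) x 66 (y) x 10 mm; origin: centre of its underside, on the plate's top; axes as the plate's. The round pad on its coil spring is centred 25 mm to its -x side, the tag's block 40 mm to its +x side.
- pad_b_top (a point): Centre of the top face of mount_b's pad: a flat round pad 40 mm across, rubber on top, 54 mm above the mount's underside at rest. It moves with the pad.
- pad_b (a joint): How far mount_b's pad is pressed straight down (m): 0 at rest, 0.012 at its stop. It springs back when released. The springs differ clearly: pressed equally far, each mount needs about twice the force or more of the next softer one. Pressing 6 mm takes about 2 to 12 N and is ample to feel it; presses under 3 mm do not count.
- tag_b_top (a point): Centre of the top face of mount_b's tag: a flat steel tab 22 (x) x 30 (y) x 4 mm on a stem in a block, on the far side of the pad. Its top stands 48 mm above the mount's underside when up, 34 mm when fully down. It moves with the tag.
- tag_b (a joint): How far mount_b's tag is pushed straight down (m): about 0 (up to 0.002) at the start, 0.014 fully down on its stop. It moves with about 3 N of friction and stays where it is left.
- mount_c: One of three shock mounts that look alike, bolted to the plate in a row about 130 mm apart; the three can stand in any order. Aluminium base 120 (x) x 66 (y) x 10 mm; origin: centre of its underside, on the plate's top; axes as the plate's. The round pad on its coil spring is centred 25 mm to its -x side, the tag's block 40 mm to its +x side.
- pad_c_top (a point): Centre of the top face of mount_c's pad: a flat round pad 40 mm across, rubber on top, 54 mm above the mount's underside at rest. It moves with the pad.
- pad_c (a joint): How far mount_c's pad is pressed straight down (m): 0 at rest, 0.012 at its stop. It springs back when released. The springs differ clearly: pressed equally far, each mount needs about twice the force or more of the next softer one. Pressing 6 mm takes about 2 to 12 N and is ample to feel it; presses under 3 mm do not count.
- tag_c_top (a point): Centre of the top face of mount_c's tag: a flat steel tab 22 (x) x 30 (y) x 4 mm on a stem in a block, on the far side of the pad. Its top stands 48 mm above the mount's underside when up, 34 mm when fully down. It moves with the tag.
- tag_c (a joint): How far mount_c's tag is pushed straight down (m): about 0 (up to 0.002) at the start, 0.014 fully down on its stop. It moves with about 3 N of friction and stays where it is left.
- lens: Dark steel lens barrel standing on the plate, 29 mm diameter, 40 mm tall. Loose; not part of the job. Origin: centre of its underside.
- thumbscrew: Brass thumbscrew standing head down on the plate, 26 mm diameter, 28 mm tall. Loose; not part of the job. Origin: centre of its underside.
- mask_case: Flat black case with an amber glass window lying on the table, 130 x 130 x 14 mm. Loose; not part of the job. Origin: centre of its underside.
- bottle: Amber bottle standing on the table, 56 mm diameter, 120 mm tall. Loose; not part of the job. Origin: centre of its underside.

How it is judged:
By the outcome, as a careful person would: the job done as asked, in the order asked, and still so for the second after the job is handed in, with the robot touching nothing.
It also fails if it takes over 48 s, if anything falls off the work surface, if the arm or the gripper's body presses on something with over 40 N, if the wrist force passes 120 N, or if a joint passes its speed limit or range.

## Robot

A 6-joint arm with a two-finger parallel gripper is mounted at the origin on the work surface. World frame = base frame: x ahead of the robot, y to its left, z up, the work surface at z = 0. Lengths are in m, angles in degrees, forces in N, time in s.
With the tool pointing down it reaches from about 0.4 to 0.825 m from the base axis. Payload 7 kg.
Tool frame: the origin (TCP) lies between the finger pads; the fingertips stand 19 mm ahead of it and the grasp point (between the pads) is the TCP (r.finger_overhang is the distance from the TCP to the fingertips, in m); z points along the fingers, y is the direction in which the jaws open and shut (so a half turn about z gives the same grasp; the last joint's range is limited). The gripper opens to 88 mm and grips with 3 to 60 N. Pads are 19 mm wide; open, the fingers measure 130 mm over their backs; the gripper's body (78 mm by 193 mm) begins 47 mm behind the grasp point.
Start: joints at [-53.509, 20.546, 0.682, 0, -70.136, -16.507], TCP at [0.231, -0.634, 0.246] pointing down, gripper open.
Joint ranges: [-176.03, 176.03], [-82.01, 121.73], [-58.28, 71.71], [-173.87, 95.51], [-174.79, -0.11], [-173.66, 173.66]. Speed limits (degrees/s): [136.94, 136.94, 172.46, 180, 180, 180].

## Interface

Orientations are given as [roll, pitch, yaw] about the fixed x, y, z axes, in that order (R = Rz(yaw) Ry(pitch) Rx(roll)).
In Python, from plant import r, optics gives the robot as it stands. The module is installed in compiled form; this text tells all that it offers.
- The arm moves only by the tool step_arm, never from a script. Its argument "increments" is a list of rows, each an object of numbers: "tx", "ty", "tz": the shift along the world's x, y, z in mm; "ax", "ay", "az": the turn, a rotation vector about the world's x, y, z in degrees; "claw": the gripper command: -1 is shut, 1 is fully open, values between are in proportion. In form: [{"tx": .., "ty": .., "tz": .., "ax": .., "ay": .., "az": .., "claw": ..}, ...]. A call has 1 to 12 rows; each row shifts and turns the commanded pose from where the row before left it; what a row does not reach is not made up. A row lasts 1/10 s, in which the tool goes at most 50 mm and 8.59 degrees, less where a joint would pass 70% of its speed; a pose out of reach is approached as far as the arm can. A call with a gripper value outside its range is refused whole. The fingers move at their own pace and stop on an object; "newtons" is the grip in N (left out, the last holds). Time passes only in rows, so rows that do not move let the fingers close. It gives the time, the measured TCP pose, the force and the opening at its end, in the units of the state.
- r.get_state(): the state, without advancing time (a new reading comes with each control period).
- optics.capture(name): name is "scene" or "top" or "wrist"; returns a dict with "image" (420x560x3 uint8, blue, green, red), "depth" (420x560 float32, m along the optical axis (not along the pixel's ray), 0 where there is no reading), "fx", "fy", "cx", "cy" (pixels), "R" (3x3) and "t" (3): a world point X has camera coordinates R X + t. Camera axes: x right, y down, z forward; pixel columns grow to the right and rows downward; lengths in m; the calibration is good to about 2 mm. The wrist camera is an equidistant fisheye: a pixel r from the principal point sees the ray r / f radians off the axis. A picture is of the moment at which its call begins.
- r.close_job(): hands the job in, once; it reports no verdict.
The state is a dict: "time_s": time; "joints": joint angles; "qd": joint speeds; "joint_torque": joint torques, N m; "tcp_pos": TCP position; "eef_rot": TCP orientation; "contact_force": force on the tool from outside, world axes, zero at the start; "moment": the same for the moment, N m; "gripper_width": finger opening in m.
Only numpy, scipy, OpenCV 4.12 (cv2) and the standard library are available. Lean on these libraries where they do the work, as an engineer would, in place of code of your own. Each camera call takes 0.05 s, during which the arm holds its last target. There are 200 camera calls.

## Working session

There is one attempt and no reset: what is moved stays moved. The work goes in short steps, Python scripts to look and compute and a tool call to move; the robot and the scene stay as the last step left them, time stands still between calls to the robot, and variables do not carry over. Pictures are saved under pics/ and viewed, about 8 in all and at most 12, crops included, and the job is handed in when it is done.

Besides the shell and the picture viewer there is one more tool, called after ">>>" in YAML: its name, and indented under it one key for each argument. step_arm: Moves the arm, as the interface text tells. Its arguments: {"type":"object","properties":{"increments":{"type":"array","items":{"type":"object","properties":{"tx":{"type":"number"},"ty":{"type":"number"},"tz":{"type":"number"},"ax":{"type":"number"},"ay":{"type":"number"},"az":{"type":"number"},"claw":{"type":"number"}}}},"newtons":{"type":"number"}},"required":["increments"]}

```bash
mkdir -p pics
python3 - <<'E'
from plant import r, optics
import cv2,numpy as np
s=r.get_state();print(s['time_s'],s['tcp_pos'],s['eef_rot'],s['contact_force'],s['gripper_width'])
for n in("top","scene"):
    c=optics.capture(n);cv2.imwrite(f"pics/{n}1.png",c['image']);np.savez(n+"1.npz",**c)
    print(n,c['fx'],c['cx'],c['cy'],c['R'].round(3).tolist(),c['t'])
E
```

```text
0.0 [ 0.23052688 -0.63392319  0.24462548] [ 1.79905986e+02 -8.12128419e-03 -1.60019098e+02] [-0.46373377 -0.51948036 -0.62719907] 0.08768121832215499
top 471.68236890964613 270.80117688699823 208.011131606364 [[0.027, -1.0, 0.006], [-0.998, -0.027, -0.059], [0.059, -0.004, -0.998]] [0.03713861 0.55489304 1.35128963]
scene 534.7635721759461 280.4369867910438 213.98904113917447 [[-0.572, 0.82, -0.015], [0.454, 0.301, -0.838], [-0.683, -0.486, -0.545]] [ 0.27948821 -0.21015517  1.7817559 ]
```

View pics/top1.png

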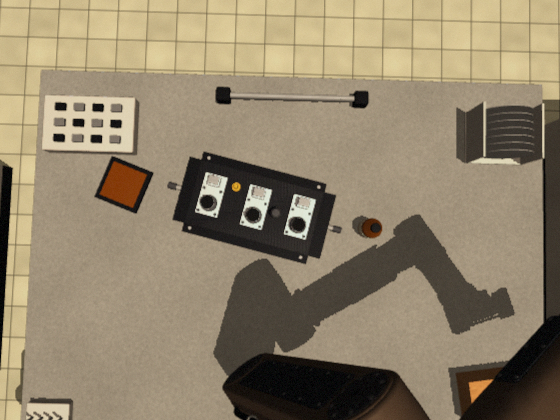

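View pics/scene1.png

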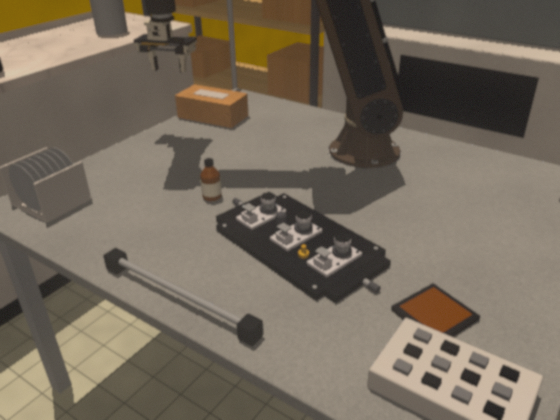

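The top view shows the mounts at about (210,195), (256,207) and (300,216), with the pads nearer the robot. The thumbscrew is at (236,187), the lens at (276,212) and the bottle at (371,228). Next I'll measure the pads from depth and the mount bases by colour.

Run:
```python
import cv2,numpy as np
c=np.load("top1.npz");R,t=c['R'],c['t'];f,fy,cx,cy=[float(c[k]) for k in('fx','fy','cx','cy')]
def ray(u,v,z):
    C=-R.T@t; d=R.T@np.array([(u-cx)/f,(v-cy)/fy,1]); return C+d*(z-C[2])/d[2]
v,u=np.mgrid[0:420,0:560];d=c['depth']
P=(np.stack([(u-cx)/f*d,(v-cy)/fy*d,d],-1)-t)@R
roi=(u>165)&(u<345)&(v>145)&(v<270)
print("plate z",np.median(P[...,2][roi&(P[...,2]>.012)&(P[...,2]<.026)]))
m=(roi&(P[...,2]>.055)).astype(np.uint8)
n,l,st,ce=cv2.connectedComponentsWithStats(m)
for i in range(1,n):
    if st[i,4]>15: print('hi',st[i],ce[i].round(1),np.median(P[l==i],0).round(4))
hsv=cv2.cvtColor(c['image'],cv2.COLOR_BGR2HSV)
w=(roi&(hsv[...,2]>130)&(hsv[...,1]<60)).astype(np.uint8)
w=cv2.morphologyEx(w,cv2.MORPH_CLOSE,np.ones((3,3)))
for k in cv2.findContours(w,0,2)[0]:
    if cv2.contourArea(k)<200: continue
    b=cv2.boxPoints(cv2.minAreaRect(k)); q=np.array([ray(*p,.03) for p in b])
    e=[np.linalg.norm(q[i]-q[i-1]) for i in(1,2)]
    lng=q[1]-q[0] if e[0]>e[1] else q[2]-q[1]
    if lng[0]<0: lng=-lng
    ctr=q.mean(0);a=np.arctan2(lng[1],lng[0]);x=np.array([np.cos(a),np.sin(a)])
    print('base',ctr.round(4),np.round(e,3),np.degrees(a).round(1),'pad',(ctr[:2]-.025*x).round(4),'tag',(ctr[:2]+.04*x).round(4))
x0,y0,x1,y1=165,145,345,265
cv2.imwrite("pics/crop.png",cv2.resize(c['image'][y0:y1,x0:x1],None,fx=4.4,fy=4.4,interpolation=cv2.INTER_CUBIC))
```

```text
plate z 0.020249247842047666
hi [207 175  12  10  87] [212.7 180. ] [0.6247 0.2165 0.0667]
hi [253 188  12  10  85] [258.4 192.5] [0.5921 0.089  0.0681]
hi [200 196  14  14 162] [206.6 202.3] [0.5616 0.2307 0.074 ]
hi [298 197  12  11  87] [303.5 202.3] [ 0.5698 -0.0373  0.067 ]
hi [246 208  14  15 161] [252.4 214.9] [0.5296 0.1036 0.0738]
hi [270 209  10   9  72] [274.7 213. ] [0.5373 0.0404 0.06  ]
hi [291 218  14  14 159] [297.6 224.8] [ 0.5053 -0.0236  0.0744]
base [0.5545 0.0974 0.03  ] [0.515 0.354] -88.4 pad [0.5538 0.1224] tag [0.5556 0.0574]
```

View pics/crop.png

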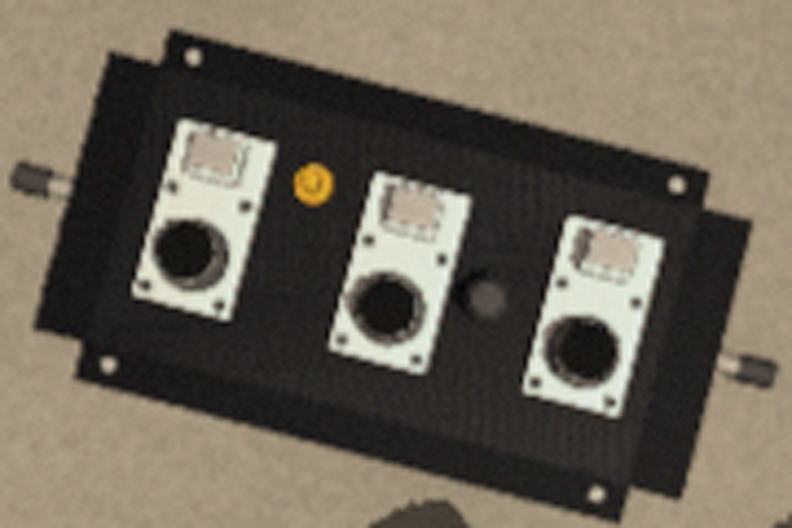

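Depth gives pads at z=0.074 and tags at 0.067, as expected. Pad spacing is 131 and 130 mm and pad to tag is 65 mm, which matches the sizes given. Plate yaw is about -12.5°. I'll move above the left pad at travel height with the claw shut.

>>> step_arm:
  increments:
    - {"tx": 25, "ty": 40, "az": -2.7, "claw": -1}
    - {"tx": 25, "ty": 40, "az": -2.7, "claw": -1}
    - {"tx": 25, "ty": 40, "az": -2.7, "claw": -1}
    - {"tx": 25, "ty": 40, "az": -2.7, "claw": -1}
    - {"tx": 25, "ty": 40, "az": -2.7, "claw": -1}
    - {"tx": 25, "ty": 40, "az": -2.7, "claw": -1}
    - {"tx": 25, "ty": 40, "az": -2.7, "claw": -1}
    - {"tx": 25, "ty": 40, "az": -2.7, "claw": -1}
    - {"tx": 25, "ty": 40, "az": -2.7, "claw": -1}
    - {"tx": 25, "ty": 40, "az": -2.7, "claw": -1}
    - {"tx": 25, "ty": 40, "az": -2.7, "claw": -1}
    - {"tx": 25, "ty": 40, "az": -2.7, "claw": -1}

```text
$.increments[0]: bad value
```

>>> step_arm:
  increments:
    - {"tx": 3, "ty": 38, "claw": -1}
    - {"tx": 3, "ty": 38, "claw": -1}
    - {"tx": 3, "ty": 38, "claw": -1}
    - {"tx": 3, "ty": 38, "claw": -1}
    - {"tx": 3, "ty": 38, "claw": -1}
    - {"tx": 3, "ty": 38, "claw": -1}
    - {"tx": 3, "ty": 38, "claw": -1}
    - {"tx": 3, "ty": 38, "claw": -1}
    - {"tx": 3, "ty": 38, "claw": -1}
    - {"tx": 3, "ty": 38, "claw": -1}
    - {"claw": -1}
    - {"claw": -1}

```text
$.increments[0]: bad value
```

>>> step_arm:
  increments:
    - {"tx": 0, "ty": 0, "tz": 0, "ax": 0, "ay": 0, "az": 0, "claw": -1}
  newtons: 20

```text
time_s: 0.2
tcp_pos: [0.2306, -0.6341, 0.245]
eef_rot: [179.9, -0.0, -160.0]
contact_force: [0.4, 0.4, -0.6]
gripper_width: 0.0837
```

The rows need all seven keys.

>>> step_arm:
  increments:
    - {"tx": 25, "ty": 40, "tz": 0, "ax": 0, "ay": 0, "az": -2.7, "claw": -1}
    - {"tx": 25, "ty": 40, "tz": 0, "ax": 0, "ay": 0, "az": -2.7, "claw": -1}
    - {"tx": 25, "ty": 40, "tz": 0, "ax": 0, "ay": 0, "az": -2.7, "claw": -1}
    - {"tx": 25, "ty": 40, "tz": 0, "ax": 0, "ay": 0, "az": -2.7, "claw": -1}
    - {"tx": 25, "ty": 40, "tz": 0, "ax": 0, "ay": 0, "az": -2.7, "claw": -1}
    - {"tx": 25, "ty": 40, "tz": 0, "ax": 0, "ay": 0, "az": -2.7, "claw": -1}
    - {"tx": 25, "ty": 40, "tz": 0, "ax": 0, "ay": 0, "az": -2.7, "claw": -1}
    - {"tx": 25, "ty": 40, "tz": 0, "ax": 0, "ay": 0, "az": -2.7, "claw": -1}
    - {"tx": 25, "ty": 40, "tz": 0, "ax": 0, "ay": 0, "az": -2.7, "claw": -1}
    - {"tx": 25, "ty": 40, "tz": 0, "ax": 0, "ay": 0, "az": -2.7, "claw": -1}
    - {"tx": 25, "ty": 40, "tz": 0, "ax": 0, "ay": 0, "az": -2.7, "claw": -1}
    - {"tx": 25, "ty": 40, "tz": 0, "ax": 0, "ay": 0, "az": -2.7, "claw": -1}

```text
time_s: 1.4
tcp_pos: [0.5313, -0.1524, 0.2458]
eef_rot: [180.0, 0.0, 167.5]
contact_force: [0.6, -0.6, 0.3]
gripper_width: 0.0007
```

>>> step_arm:
  increments:
    - {"tx": 3, "ty": 38, "tz": 0, "ax": 0, "ay": 0, "az": 0, "claw": -1}
    - {"tx": 3, "ty": 38, "tz": 0, "ax": 0, "ay": 0, "az": 0, "claw": -1}
    - {"tx": 3, "ty": 38, "tz": 0, "ax": 0, "ay": 0, "az": 0, "claw": -1}
    - {"tx": 3, "ty": 38, "tz": 0, "ax": 0, "ay": 0, "az": 0, "claw": -1}
    - {"tx": 3, "ty": 38, "tz": 0, "ax": 0, "ay": 0, "az": 0, "claw": -1}
    - {"tx": 3, "ty": 38, "tz": 0, "ax": 0, "ay": 0, "az": 0, "claw": -1}
    - {"tx": 3, "ty": 38, "tz": 0, "ax": 0, "ay": 0, "az": 0, "claw": -1}
    - {"tx": 3, "ty": 38, "tz": 0, "ax": 0, "ay": 0, "az": 0, "claw": -1}
    - {"tx": 3, "ty": 38, "tz": 0, "ax": 0, "ay": 0, "az": 0, "claw": -1}
    - {"tx": 3, "ty": 38, "tz": 0, "ax": 0, "ay": 0, "az": 0, "claw": -1}
    - {"tx": 0, "ty": 0, "tz": 0, "ax": 0, "ay": 0, "az": 0, "claw": -1}
    - {"tx": 0, "ty": 0, "tz": 0, "ax": 0, "ay": 0, "az": 0, "claw": -1}

```text
time_s: 2.6
tcp_pos: [0.5603, 0.2265, 0.245]
eef_rot: [-180.0, -0.0, 167.7]
contact_force: [-0.0, -0.1, 0.7]
gripper_width: 0.0001
```

>>> step_arm:
  increments:
    - {"tx": 1, "ty": 4, "tz": -35, "ax": 0, "ay": 0, "az": 0, "claw": -1}
    - {"tx": 0, "ty": 0, "tz": -35, "ax": 0, "ay": 0, "az": 0, "claw": -1}
    - {"tx": 0, "ty": 0, "tz": -35, "ax": 0, "ay": 0, "az": 0, "claw": -1}
    - {"tx": 0, "ty": 0, "tz": -25, "ax": 0, "ay": 0, "az": 0, "claw": -1}
    - {"tx": 0, "ty": 0, "tz": -10, "ax": 0, "ay": 0, "az": 0, "claw": -1}
    - {"tx": 0, "ty": 0, "tz": 0, "ax": 0, "ay": 0, "az": 0, "claw": -1}
    - {"tx": 0, "ty": 0, "tz": 0, "ax": 0, "ay": 0, "az": 0, "claw": -1}

```text
time_s: 3.3
tcp_pos: [0.5625, 0.2296, 0.1069]
eef_rot: [179.9, 0.1, 167.6]
contact_force: [0.7, -0.5, -0.3]
gripper_width: -0.0001
```

Run:
```python
from plant import r, optics
import cv2,numpy as np
print(r.get_state()['contact_force'])
a=optics.capture("wrist")['image'];b=optics.capture("scene")['image'][200:300,200:400]
b=cv2.resize(b,(560,280),interpolation=cv2.INTER_CUBIC)
cv2.imwrite("pics/l.png",cv2.resize(np.vstack([a,b]),None,fx=.85,fy=.85))
```

```text
[ 0.74619819 -0.53102668 -0.26839083]
```

View pics/l.png

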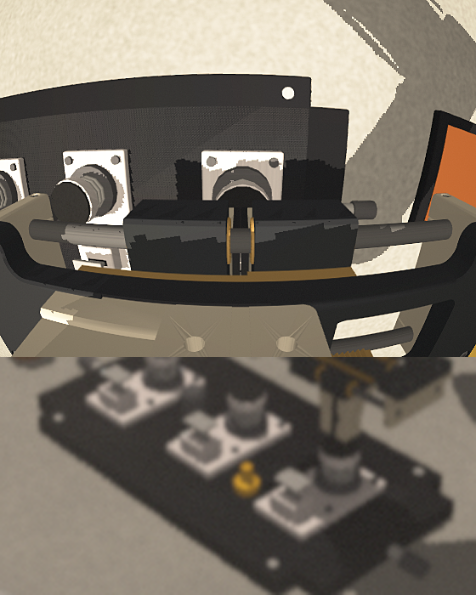

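The wrist view (fingers at about (240,240)) and the scene crop (about (340,440)) both show the closed fingers centred just above the left pad. I'll approach the contact and press in stages.

>>> step_arm:
  increments:
    - {"tx": 0, "ty": 0, "tz": -7, "ax": 0, "ay": 0, "az": 0, "claw": -1}
    - {"tx": 0, "ty": 0, "tz": -5, "ax": 0, "ay": 0, "az": 0, "claw": -1}
    - {"tx": 0, "ty": 0, "tz": 0, "ax": 0, "ay": 0, "az": 0, "claw": -1}
    - {"tx": 0, "ty": 0, "tz": 0, "ax": 0, "ay": 0, "az": 0, "claw": -1}

```text
time_s: 3.8
tcp_pos: [0.5616, 0.2296, 0.0934]
eef_rot: [-180.0, -0.0, 167.6]
contact_force: [-0.3, -1.1, 1.5]
gripper_width: 0.0002
```

>>> step_arm:
  increments:
    - {"tx": 0, "ty": 0, "tz": -2, "ax": 0, "ay": 0, "az": 0, "claw": -1}
    - {"tx": 0, "ty": 0, "tz": -2, "ax": 0, "ay": 0, "az": 0, "claw": -1}
    - {"tx": 0, "ty": 0, "tz": 0, "ax": 0, "ay": 0, "az": 0, "claw": -1}
    - {"tx": 0, "ty": 0, "tz": 0, "ax": 0, "ay": 0, "az": 0, "claw": -1}

```text
time_s: 4.2
tcp_pos: [0.5618, 0.2298, 0.0897]
eef_rot: [180.0, 0.0, 167.6]
contact_force: [-0.0, 0.4, 0.7]
gripper_width: 0.0001
```

>>> step_arm:
  increments:
    - {"tx": 0, "ty": 0, "tz": -2, "ax": 0, "ay": 0, "az": 0, "claw": -1}
    - {"tx": 0, "ty": 0, "tz": -2, "ax": 0, "ay": 0, "az": 0, "claw": -1}
    - {"tx": 0, "ty": 0, "tz": 0, "ax": 0, "ay": 0, "az": 0, "claw": -1}
    - {"tx": 0, "ty": 0, "tz": 0, "ax": 0, "ay": 0, "az": 0, "claw": -1}

```text
time_s: 4.6
tcp_pos: [0.5619, 0.2298, 0.0857]
eef_rot: [180.0, 0.0, 167.6]
contact_force: [0.3, -0.1, 2.8]
gripper_width: 0.0004
```

>>> step_arm:
  increments:
    - {"tx": 0, "ty": 0, "tz": -2, "ax": 0, "ay": 0, "az": 0, "claw": -1}
    - {"tx": 0, "ty": 0, "tz": 0, "ax": 0, "ay": 0, "az": 0, "claw": -1}
    - {"tx": 0, "ty": 0, "tz": 0, "ax": 0, "ay": 0, "az": 0, "claw": -1}

```text
time_s: 4.9
tcp_pos: [0.5618, 0.2298, 0.0837]
eef_rot: [180.0, 0.0, 167.6]
contact_force: [1.2, -0.1, 3.3]
gripper_width: 0.0004
```

Run:
```python
from plant import r, optics
import numpy as np
F=[]
for i in range(6): F.append(r.get_state()['contact_force'][2]); optics.capture("top")
print(np.round(F,2),np.mean(F),r.get_state()['tcp_pos'])
```

```text
[3.28 3.14 3.34 2.86 3.29 2.67] 3.0954869327856436 [0.56181558 0.22976756 0.08366985]
```

The left pad takes 3.1 N at about 9 mm. I'll release it and move to the middle pad.

>>> step_arm:
  increments:
    - {"tx": 0, "ty": 0, "tz": 20, "ax": 0, "ay": 0, "az": 0, "claw": -1}
    - {"tx": 0, "ty": 0, "tz": 20, "ax": 0, "ay": 0, "az": 0, "claw": -1}
    - {"tx": -8, "ty": -31.5, "tz": 0, "ax": 0, "ay": 0, "az": 0, "claw": -1}
    - {"tx": -8, "ty": -31.5, "tz": 0, "ax": 0, "ay": 0, "az": 0, "claw": -1}
    - {"tx": -8, "ty": -31.5, "tz": 0, "ax": 0, "ay": 0, "az": 0, "claw": -1}
    - {"tx": -8, "ty": -31.5, "tz": 0, "ax": 0, "ay": 0, "az": 0, "claw": -1}
    - {"tx": 0, "ty": 0, "tz": 0, "ax": 0, "ay": 0, "az": 0, "claw": -1}
    - {"tx": 0, "ty": 0, "tz": -20, "ax": 0, "ay": 0, "az": 0, "claw": -1}
    - {"tx": 0, "ty": 0, "tz": -9, "ax": 0, "ay": 0, "az": 0, "claw": -1}
    - {"tx": 0, "ty": 0, "tz": 0, "ax": 0, "ay": 0, "az": 0, "claw": -1}
    - {"tx": 0, "ty": 0, "tz": 0, "ax": 0, "ay": 0, "az": 0, "claw": -1}

```text
time_s: 6.3
tcp_pos: [0.5295, 0.1038, 0.0944]
eef_rot: [-179.9, -0.0, 167.6]
contact_force: [0.1, -1.7, 0.5]
gripper_width: 0.0006
```

>>> step_arm:
  increments:
    - {"tx": 0, "ty": 0, "tz": -2, "ax": 0, "ay": 0, "az": 0, "claw": -1}
    - {"tx": 0, "ty": 0, "tz": -2, "ax": 0, "ay": 0, "az": 0, "claw": -1}
    - {"tx": 0, "ty": 0, "tz": -2, "ax": 0, "ay": 0, "az": 0, "claw": -1}
    - {"tx": 0, "ty": 0, "tz": 0, "ax": 0, "ay": 0, "az": 0, "claw": -1}
    - {"tx": 0, "ty": 0, "tz": 0, "ax": 0, "ay": 0, "az": 0, "claw": -1}

```text
time_s: 6.8
tcp_pos: [0.5301, 0.1041, 0.0889]
eef_rot: [180.0, 0.0, 167.6]
contact_force: [-0.6, 2.3, 4.1]
gripper_width: 0.0006
```

>>> step_arm:
  increments:
    - {"tx": 0, "ty": 0, "tz": -2, "ax": 0, "ay": 0, "az": 0, "claw": -1}
    - {"tx": 0, "ty": 0, "tz": -2, "ax": 0, "ay": 0, "az": 0, "claw": -1}
    - {"tx": 0, "ty": 0, "tz": 0, "ax": 0, "ay": 0, "az": 0, "claw": -1}
    - {"tx": 0, "ty": 0, "tz": 0, "ax": 0, "ay": 0, "az": 0, "claw": -1}

```text
time_s: 7.2
tcp_pos: [0.5301, 0.1041, 0.085]
eef_rot: [180.0, 0.0, 167.6]
contact_force: [-1.9, 3.0, 6.2]
gripper_width: 0.0005
```

```bash
cat > f.py <<'E'
from plant import r, optics
import numpy as np
F=[]
for i in range(6): F.append(r.get_state()['contact_force'][2]); optics.capture("top")
print(np.round(F,2),np.mean(F),r.get_state()['tcp_pos'])
E
python3 f.py
```

```text
[6.23 7.17 7.08 6.31 5.59 6.58] 6.4929378858394955 [0.53008684 0.10405934 0.08502742]
```

The middle pad takes 6.5 N at 8 mm. Now the right pad.

>>> step_arm:
  increments:
    - {"tx": 0, "ty": 0, "tz": 20, "ax": 0, "ay": 0, "az": 0, "claw": -1}
    - {"tx": 0, "ty": 0, "tz": 20, "ax": 0, "ay": 0, "az": 0, "claw": -1}
    - {"tx": -6, "ty": -32, "tz": 0, "ax": 0, "ay": 0, "az": 0, "claw": -1}
    - {"tx": -6, "ty": -32, "tz": 0, "ax": 0, "ay": 0, "az": 0, "claw": -1}
    - {"tx": -6, "ty": -32, "tz": 0, "ax": 0, "ay": 0, "az": 0, "claw": -1}
    - {"tx": -6, "ty": -32, "tz": 0, "ax": 0, "ay": 0, "az": 0, "claw": -1}
    - {"tx": 0, "ty": 0, "tz": 0, "ax": 0, "ay": 0, "az": 0, "claw": -1}
    - {"tx": 0, "ty": 0, "tz": -20, "ax": 0, "ay": 0, "az": 0, "claw": -1}
    - {"tx": 0, "ty": 0, "tz": -10, "ax": 0, "ay": 0, "az": 0, "claw": -1}
    - {"tx": 0, "ty": 0, "tz": 0, "ax": 0, "ay": 0, "az": 0, "claw": -1}
    - {"tx": 0, "ty": 0, "tz": 0, "ax": 0, "ay": 0, "az": 0, "claw": -1}

```text
time_s: 8.6
tcp_pos: [0.5055, -0.0242, 0.0944]
eef_rot: [-180.0, -0.1, 167.6]
contact_force: [-0.2, -0.0, 0.1]
gripper_width: 0.0006
```

>>> step_arm:
  increments:
    - {"tx": 0, "ty": 0, "tz": -2, "ax": 0, "ay": 0, "az": 0, "claw": -1}
    - {"tx": 0, "ty": 0, "tz": -2, "ax": 0, "ay": 0, "az": 0, "claw": -1}
    - {"tx": 0, "ty": 0, "tz": -2, "ax": 0, "ay": 0, "az": 0, "claw": -1}
    - {"tx": 0, "ty": 0, "tz": 0, "ax": 0, "ay": 0, "az": 0, "claw": -1}
    - {"tx": 0, "ty": 0, "tz": 0, "ax": 0, "ay": 0, "az": 0, "claw": -1}

```text
time_s: 9.1
tcp_pos: [0.5061, -0.024, 0.0894]
eef_rot: [180.0, 0.1, 167.6]
contact_force: [-3.0, 1.7, 8.5]
gripper_width: 0.0004
```

>>> step_arm:
  increments:
    - {"tx": 0, "ty": 0, "tz": -2, "ax": 0, "ay": 0, "az": 0, "claw": -1}
    - {"tx": 0, "ty": 0, "tz": -2, "ax": 0, "ay": 0, "az": 0, "claw": -1}
    - {"tx": 0, "ty": 0, "tz": 0, "ax": 0, "ay": 0, "az": 0, "claw": -1}
    - {"tx": 0, "ty": 0, "tz": 0, "ax": 0, "ay": 0, "az": 0, "claw": -1}

```text
time_s: 9.5
tcp_pos: [0.5061, -0.024, 0.0859]
eef_rot: [180.0, 0.1, 167.6]
contact_force: [-4.4, 2.1, 13.1]
gripper_width: 0.0005
```

```bash
python3 f.py
```

```text
[13.06 13.41 13.56 13.85 13.51 14.25] 13.608089708757769 [ 0.50615502 -0.02396529  0.08593393]
```

Forces are about 3.1, 6.5 and 13.6 N at 9.3, 8 and 7 mm, so the left mount is clearly the softest. I'll go to its tag at (0.625, 0.2165).

>>> step_arm:
  increments:
    - {"tx": 0, "ty": 0, "tz": 20, "ax": 0, "ay": 0, "az": 0, "claw": -1}
    - {"tx": 0, "ty": 0, "tz": 20, "ax": 0, "ay": 0, "az": 0, "claw": -1}
    - {"tx": 20, "ty": 40, "tz": 0, "ax": 0, "ay": 0, "az": 0, "claw": -1}
    - {"tx": 20, "ty": 40, "tz": 0, "ax": 0, "ay": 0, "az": 0, "claw": -1}
    - {"tx": 20, "ty": 40, "tz": 0, "ax": 0, "ay": 0, "az": 0, "claw": -1}
    - {"tx": 20, "ty": 40, "tz": 0, "ax": 0, "ay": 0, "az": 0, "claw": -1}
    - {"tx": 20, "ty": 40, "tz": 0, "ax": 0, "ay": 0, "az": 0, "claw": -1}
    - {"tx": 19, "ty": 40, "tz": 0, "ax": 0, "ay": 0, "az": 0, "claw": -1}
    - {"tx": 0, "ty": 0, "tz": 0, "ax": 0, "ay": 0, "az": 0, "claw": -1}
    - {"tx": 0, "ty": 0, "tz": -20, "ax": 0, "ay": 0, "az": 0, "claw": -1}
    - {"tx": 0, "ty": 0, "tz": -10, "ax": 0, "ay": 0, "az": 0, "claw": -1}
    - {"tx": 0, "ty": 0, "tz": 0, "ax": 0, "ay": 0, "az": 0, "claw": -1}

```text
time_s: 11.0
tcp_pos: [0.6234, 0.2149, 0.0926]
eef_rot: [-179.9, -0.2, 167.6]
contact_force: [0.4, -1.0, -0.2]
gripper_width: 0.0004
```

>>> step_arm:
  increments:
    - {"tx": 0, "ty": 0, "tz": -4, "ax": 0, "ay": 0, "az": 0, "claw": -1}
    - {"tx": 0, "ty": 0, "tz": -4, "ax": 0, "ay": 0, "az": 0, "claw": -1}
    - {"tx": 0, "ty": 0, "tz": -4, "ax": 0, "ay": 0, "az": 0, "claw": -1}
    - {"tx": 0, "ty": 0, "tz": 0, "ax": 0, "ay": 0, "az": 0, "claw": -1}

```text
time_s: 11.4
tcp_pos: [0.6249, 0.2156, 0.0827]
eef_rot: [180.0, 0.0, 167.6]
contact_force: [0.9, -0.0, 0.4]
gripper_width: 0.0005
```

>>> step_arm:
  increments:
    - {"tx": 0, "ty": 0, "tz": -3, "ax": 0, "ay": 0, "az": 0, "claw": -1}
    - {"tx": 0, "ty": 0, "tz": -3, "ax": 0, "ay": 0, "az": 0, "claw": -1}
    - {"tx": 0, "ty": 0, "tz": -2, "ax": 0, "ay": 0, "az": 0, "claw": -1}
    - {"tx": 0, "ty": 0, "tz": 0, "ax": 0, "ay": 0, "az": 0, "claw": -1}
    - {"tx": 0, "ty": 0, "tz": 0, "ax": 0, "ay": 0, "az": 0, "claw": -1}

```text
time_s: 11.9
tcp_pos: [0.6246, 0.2157, 0.0743]
eef_rot: [-180.0, -0.0, 167.6]
contact_force: [0.2, 0.6, 1.0]
gripper_width: 0.0005
```

>>> step_arm:
  increments:
    - {"tx": 0, "ty": 0, "tz": -1, "ax": 0, "ay": 0, "az": 0, "claw": -1}
    - {"tx": 0, "ty": 0, "tz": -1, "ax": 0, "ay": 0, "az": 0, "claw": -1}
    - {"tx": 0, "ty": 0, "tz": 0, "ax": 0, "ay": 0, "az": 0, "claw": -1}

```text
time_s: 12.2
tcp_pos: [0.6246, 0.2157, 0.0733]
eef_rot: [180.0, 0.0, 167.6]
contact_force: [-2.3, -0.7, 7.7]
gripper_width: 0.0003
```

>>> step_arm:
  increments:
    - {"tx": 0, "ty": 0, "tz": -1, "ax": 0, "ay": 0, "az": 0, "claw": -1}
    - {"tx": 0, "ty": 0, "tz": 0, "ax": 0, "ay": 0, "az": 0, "claw": -1}
    - {"tx": 0, "ty": 0, "tz": 0, "ax": 0, "ay": 0, "az": 0, "claw": -1}

```text
time_s: 12.5
tcp_pos: [0.6246, 0.2157, 0.0731]
eef_rot: [180.0, 0.0, 167.6]
contact_force: [-5.0, -0.8, 12.8]
gripper_width: 0.0007
```

It is on its stop: z=0.073 as predicted, with force rising and no further travel. I'll lift clear and check.

>>> step_arm:
  increments:
    - {"tx": 0, "ty": 0, "tz": 10, "ax": 0, "ay": 0, "az": 0, "claw": -1}
    - {"tx": 0, "ty": 0, "tz": 40, "ax": 0, "ay": 0, "az": 0, "claw": -1}
    - {"tx": 0, "ty": 0, "tz": 45, "ax": 0, "ay": 0, "az": 0, "claw": -1}
    - {"tx": 0, "ty": 0, "tz": 45, "ax": 0, "ay": 0, "az": 0, "claw": -1}
    - {"tx": -20, "ty": -40, "tz": 0, "ax": 0, "ay": 0, "az": 0, "claw": -1}
    - {"tx": -20, "ty": -40, "tz": 0, "ax": 0, "ay": 0, "az": 0, "claw": -1}
    - {"tx": -20, "ty": -45, "tz": 0, "ax": 0, "ay": 0, "az": 0, "claw": -1}
    - {"tx": -20, "ty": -45, "tz": 0, "ax": 0, "ay": 0, "az": 0, "claw": -1}
    - {"tx": -10, "ty": -45, "tz": 0, "ax": 0, "ay": 0, "az": 0, "claw": -1}
    - {"tx": 0, "ty": -45, "tz": 0, "ax": 0, "ay": 0, "az": 0, "claw": -1}
    - {"tx": 0, "ty": -45, "tz": 0, "ax": 0, "ay": 0, "az": 0, "claw": -1}
    - {"tx": 0, "ty": -45, "tz": 0, "ax": 0, "ay": 0, "az": 0, "claw": -1}

```text
time_s: 13.7
tcp_pos: [0.5342, -0.1359, 0.2121]
eef_rot: [180.0, 0.0, 167.6]
contact_force: [1.6, 0.7, 0.3]
gripper_width: 0.0001
```

>>> step_arm:
  increments:
    - {"tx": 0, "ty": -45, "tz": 0, "ax": 0, "ay": 0, "az": 0, "claw": -1}
    - {"tx": 0, "ty": -45, "tz": 0, "ax": 0, "ay": 0, "az": 0, "claw": -1}
    - {"tx": 0, "ty": -45, "tz": 0, "ax": 0, "ay": 0, "az": 0, "claw": -1}
    - {"tx": 0, "ty": -45, "tz": 0, "ax": 0, "ay": 0, "az": 0, "claw": -1}
    - {"tx": 0, "ty": 0, "tz": 0, "ax": 0, "ay": 0, "az": 0, "claw": -1}
    - {"tx": 0, "ty": 0, "tz": 0, "ax": 0, "ay": 0, "az": 0, "claw": -1}

```text
time_s: 14.3
tcp_pos: [0.534, -0.3153, 0.211]
eef_rot: [180.0, -0.1, 167.4]
contact_force: [0.3, 0.6, -0.6]
gripper_width: 0.0005
```

Run:
```python
from plant import optics
import cv2,numpy as np
c=optics.capture("top");R,t=c['R'],c['t'];f,fy,cx,cy=[float(c[k]) for k in('fx','fy','cx','cy')]
v,u=np.mgrid[0:420,0:560];d=c['depth']
P=(np.stack([(u-cx)/f*d,(v-cy)/fy*d,d],-1)-t)@R
for n,a,b in(("tagL",212.7,180),("tagM",258.4,192.5),("tagR",303.5,202.3),("padL",206.6,202.3),("padM",252.4,214.9),("padR",297.6,224.8),("lens",274.7,213)):
    m=(abs(u-a)<3)&(abs(v-b)<3); print(n,np.median(P[m],0).round(4))
a=optics.capture("scene")['image'][150:330,180:420]
cv2.imwrite("pics/end.png",np.hstack([cv2.resize(a,(400,300)),cv2.resize(c['image'][110:290,160:400],(400,300))]))
```

```text
tagL [0.6263 0.219  0.0542]
tagM [0.5929 0.088  0.068 ]
tagR [ 0.5686 -0.0371  0.068 ]
padL [0.5607 0.2312 0.0752]
padM [0.5308 0.1027 0.0735]
padR [ 0.5066 -0.0227  0.0748]
lens [0.5375 0.0429 0.0604]
```

View pics/end.png

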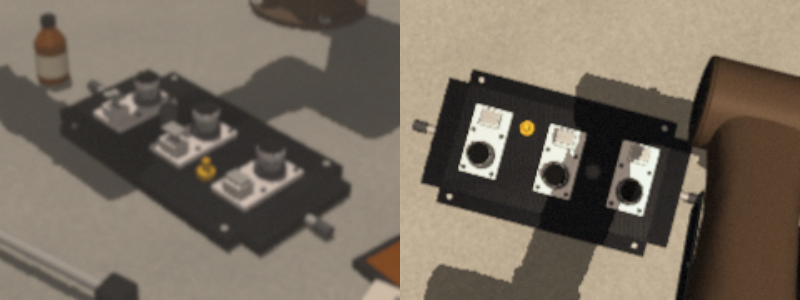

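The left tag is down at 0.054 and the other two are up at 0.068. The pads are back at about 0.074, and the bottle, lens and thumbscrew are still standing. The arm is clear, so I'll hand in.

```bash
python3 -c "
from plant import r
print(r.close_job())"
```

```text
the job is handed in; nothing more can be done
None
```

I pressed the three pads in order, left, middle, right, and let each spring back. The forces were about 3.1 N at 9 mm, 6.5 N at 8 mm and 13.6 N at 7 mm, so the left mount is the softest. I then pushed the left mount's tag down onto its stop, where it took about 13 N with no further travel.

The last depth check put the left tag top at z = 0.054 m (fully down) and the other two at 0.068 m (up). All three pads were back at about 0.074 m. The lens, thumbscrew and bottle were still standing, and the arm was clear. The mask case was barely in the last pictures, so I did not check it again; the arm never went near it.

The job was handed in after about 14 s of robot time. No check failed or disagreed. The first two move calls were refused because their rows lacked some keys, and nothing moved.

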